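Bring the lens over the specimen on a slide stand

ROBOT

A 6-joint arm with a two-finger parallel gripper is mounted at the origin on the work surface. World frame = base frame: x ahead of the robot, y to its left, z up, the work surface at z = 0. Lengths are in m, angles in rad, forces in N, time in s.
With the tool pointing down it reaches from about 0.3 to 0.875 m from the base axis. Payload 6.4 kg.
Tool frame: the origin (TCP) lies midway between the tips of the shut fingers; the grasp point (between the pads) lies 19 mm behind it; x points along the fingers, y is the direction in which the jaws open and shut, and the axes are right-handed (so a half turn about x gives the same grasp; the last joint's range is limited). The gripper opens to 85 mm and grips with 20 to 120 N. Pads are 22 mm wide; open, the fingers measure 114 mm over their backs; the gripper's body (76 mm by 85 mm) begins 54 mm behind the grasp point. The pads swing forward as they close: fully open they stand 13 mm farther back than shut.
Start: joints at [1.104, 0.181, 1.607, -0, 1.354, -0.206], TCP at [0.148, 0.556, 0.231] pointing down, gripper open.
Joint ranges: [-2.99, 2.99], [-0.89, 2.07], [0.3, 2.58], [-1.14, 4.28], [0, 2.63], [-3.12, 3.12]. Speed limits (rad/s): [2.57, 2.57, 3.01, 3.14, 3.14, 3.14].

INTERFACE

Orientations are given as a unit quaternion [w, x, y, z].
In Python, from bench import ctrl gives the robot as it stands.
- The arm moves only by the tool servo_tool, never from a script. Its argument "targets" is a list of rows, each a list of 7 numbers: the turn, a rotation vector about the tool's x, y, z in rad, then the shift along the tool's x, y, z in mm, then the opening, from -1 (shut) to 1 (fully open). A call has exactly 8 rows; each row is the pose to reach, as a shift and turn from the pose measured when the call began, along the tool's axes at that moment; what a row does not reach only later rows make up. A row lasts 1/8 s, in which the tool goes at most 62.5 mm and 10.7 degrees, less where a joint would pass 70% of its speed; a pose out of reach is approached as far as the arm can. A call with a gripper value outside its range is refused whole. The fingers move at their own pace and stop on an object; the grip force is fixed at half the most. Time passes only in rows, so rows that repeat a pose let the fingers close, or fill a call up. It gives the time, the measured TCP pose, the force and the opening at its end, in the units of the state.
- ctrl.get_obs(): the state, without advancing time (a new reading comes with each control period).
- ctrl.camera(name): name is "side" or "top" or "wrist"; returns a dict with "pixels" (420x560x3 uint8, blue, green, red), "intrinsics" (3x3 intrinsics, pixels), "R" (3x3) and "t" (3): a world point X has camera coordinates R X + t; the wrist camera has in their place "tool_from_camera" (4x4, takes a point from camera to tool coordinates, whose origin is the TCP and whose axes are the tool frame's). Camera axes: x right, y down, z forward; pixel columns grow to the right and rows downward; lengths in m; the calibration is good to about 2 mm. A picture is of the moment at which its call begins: read the wrist's pose just before it. There is no depth.
- ctrl.hand_in(): hands the job in, once; it reports no verdict.
The state is a dict: "time_s": time; "q": joint angles; "dq": joint speeds; "joint_efforts": joint torques, N m; "eef_pos": TCP position; "eef_rot": TCP orientation; "wrist_force": force on the tool from outside, world axes, zero at the start; "torque": the same for the moment, N m; "opening": opening from 0.0 (shut) to 1.0 (fully open).
Only numpy, scipy, OpenCV 4.12 (cv2) and the standard library are available. Lean on these libraries where they do the work, as an engineer would, in place of code of your own. Each camera call takes 0.05 s, during which the arm holds its last target.

TASK

On the slide stand that carries the round lens, first loosen the wing screw on top of the collar by a quarter turn anticlockwise seen from above, so that its wing stands across the rod. Only then slide the collar along the rod until the lens is centred over the specimen dish on the same stand, and let go, leaving the screw loose. Leave the wing screw and collar of the other stand, the one with the square frame, as they are.

Things in the scene. Friction and masses are not known exactly. Their poses are not given: they have to be found in the camera images.
- lens_wing (a point): Centre of the set screw's steel wing, on its turning axis, 122 mm above the bench: an upright bar 42 mm long (own y), 10 thick (x), 28 high (z up), on a stem over a dark collar (40 mm wide, 27 mm lower; boss 18 mm wide, 20 mm lower). At the start it lies along the rod: tight, collar held to 20 N. Anticlockwise from above it turns 95 degrees to a stop (0.15 Nm, stays); free from 40 on: collar slides at 1-2 N, by the wing.
- lens_center (a point): Centre of the round lens (62 mm over its dark rim, 8 thick), 75 mm above the bench at rod height, on an arm of the same collar, 80 mm from the 16 mm rod. Its y axis is along the rod, the way the collar must go; x points from rod to lens. Travel 170 mm; the collar starts near the -y end and cannot turn on the rod. End posts 95 mm high; the 160 x 280 x 12 mm base plate is fixed to the bench.
- dish_center (a point): Centre of the low clear specimen dish (52 mm across, 12 high, a reddish 26 mm pellet inside), half-way up, 18 mm above the bench. Fixed on the lens stand's base plate, within 3 mm of the line the lens passes over. The 34 mm aluminium cup on that plate is a bystander.
- mask_wing_end (a point): End of the wing on the other stand's set screw, 21 mm from that screw's axis, 122 mm above the bench. That stand is alike, but carries a 62 mm square frame in place of the round lens and has a dish of its own. The stands are side by side, either one on the left. Leave it alone.

How it is judged:
On the way:
1. the screw is loosened while the collar is still in its place (angle between the y axis of lens_wing and the y axis of lens_center, either way round above 1 rad and distance of lens_center from where it was at the start of the episode below 0.015 m), for 0.1 s.
At the end, for the whole second after the job is handed in: The lens is over the specimen dish, centres within 15 mm of each other seen from above, and the wing is still turned at least 57 degrees (1.0 rad) out of line with the rod (loose) (horizontal distance between lens_center and dish_center below 0.015 m and angle between the y axis of lens_wing and the y axis of lens_center, either way round above 1 rad); the robot touches nothing.
It fails at once if the collar is forced more than 15 mm along the rod while its screw is tight (wing within 35 degrees of the rod) (distance of lens_center from where it was at the start of the episode above 0.015 m and angle between the y axis of lens_wing and the y axis of lens_center, either way round below 0.6 rad).
It fails at once if the other stand's wing screw or collar is moved by more than 10 mm at the wing's end (distance of mask_wing_end from where it was at the start of the episode above 0.01 m).
It also fails if it takes over 38 s, if anything falls off the work surface, if the arm or the gripper's body presses on something with over 40 N, if the wrist force passes 120 N, or if a joint passes its speed limit or range.

## Working session

There is one attempt and no reset: what is moved stays moved. The work goes in short steps, Python scripts to look and compute and a tool call to move; the robot and the scene stay as the last step left them, time stands still between calls to the robot, and variables do not carry over. Pictures are saved under pics/ and viewed, and the job is handed in when it is done.

Besides the shell and the picture viewer there is one more tool, called after "Call:" as a command line: name --pt "numbers of a row" for each row, then --argument value for the rest. servo_tool: Moves the arm, as the interface text tells. Its arguments: {"type":"object","properties":{"targets":{"type":"array","items":{"type":"array","items":{"type":"number"}}}},"required":["targets"]}

```bash
mkdir -p pics; ls; python3 - <<'E'
from bench import ctrl
import cv2,numpy as np,pickle
print(ctrl.get_obs())
d={}
for n in ["top","side","wrist"]:
    c=ctrl.camera(n); d[n]=c; cv2.imwrite(f"pics/{n}0.png",c["pixels"]); print(n,{k:np.round(v,4).tolist() for k,v in c.items() if k!="pixels"})
pickle.dump(d,open("cams.pkl","wb"))
E
```

```text
pics
{'time_s': 0.0, 'q': array([ 1.10372584e+00,  1.81530309e-01,  1.60803664e+00,  2.41588860e-05,
        1.35376843e+00, -2.06298639e-01]), 'dq': array([ 0.00041145, -0.0011086 , -0.00147082, -0.00188621,  0.0009394 ,
        0.00050119]), 'joint_efforts': array([ 2.51001045e-03, -4.44848907e+01, -3.51355219e+01,  4.57460067e-05,
        8.70056654e-03,  2.16263163e-05]), 'eef_pos': array([0.14796988, 0.55506062, 0.23037634]), 'eef_rot': array([ 0.70089278,  0.09135876,  0.70131563, -0.09251635]), 'wrist_force': array([-0.19430338,  0.07193769,  0.70436233]), 'torque': array([0.02634292, 0.02454342, 0.02894291]), 'opening': 0.9986468171229999}
top {'intrinsics': [[426.7912, 0.0, 280.7225], [0.0, 426.7912, 211.003], [0.0, 0.0, 1.0]], 'R': [[0.0139, -0.9999, 0.0035], [-0.9936, -0.0142, -0.112], [0.112, -0.002, -0.9937]], 't': [-0.0533, 0.5581, 0.8642]}
side {'intrinsics': [[423.1475, 0.0, 279.2925], [0.0, 423.1475, 206.1484], [0.0, 0.0, 1.0]], 'R': [[-0.9917, -0.1275, -0.0129], [-0.0672, 0.6029, -0.795], [0.1092, -0.7876, -0.6065]], 't': [0.5398, 0.143, 0.6976]}
wrist {'intrinsics': [[311.9473, 0.0, 276.0661], [0.0, 311.9473, 203.4337], [0.0, 0.0, 1.0]], 'tool_from_camera': [[0.0001, -0.2893, 0.9572, -0.142], [1.0, 0.0006, 0.0001, -0.0007], [-0.0006, 0.9572, 0.2893, -0.0751], [0.0, 0.0, 0.0, 1.0]]}
```

View pics/top0.png

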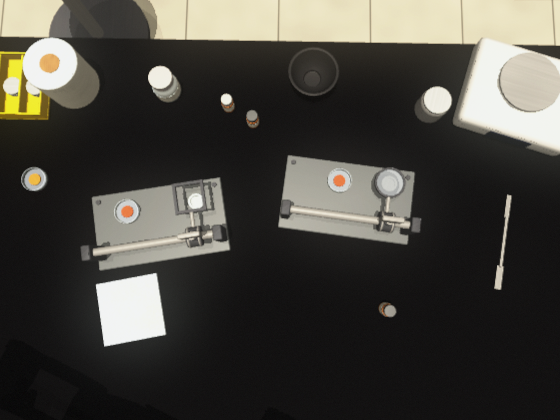

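View pics/side0.png

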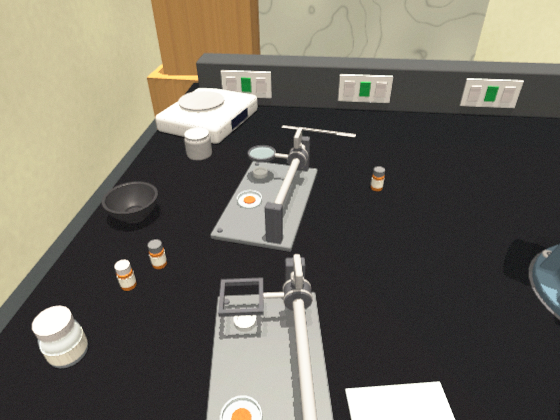

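View pics/wrist0.png

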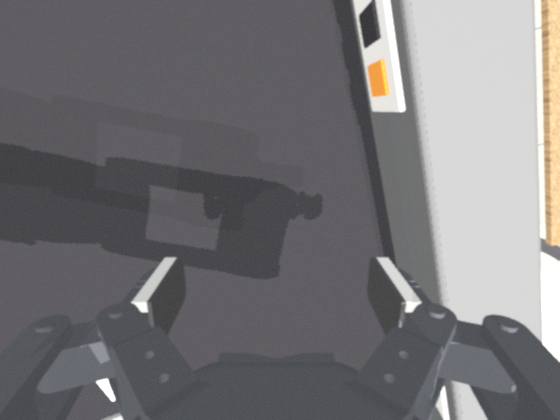

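```bash
python3 - <<'E'
import cv2
a=cv2.imread("pics/top0.png")[140:260,265:435]; cv2.imwrite("pics/top0c.png",cv2.resize(a,None,fx=4.6,fy=4.6,interpolation=cv2.INTER_CUBIC))
a=cv2.imread("pics/side0.png")[120:250,210:330]; cv2.imwrite("pics/side0c.png",cv2.resize(a,None,fx=4.6,fy=4.6,interpolation=cv2.INTER_CUBIC))
E
```

```text
(no output)
```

View pics/top0c.png

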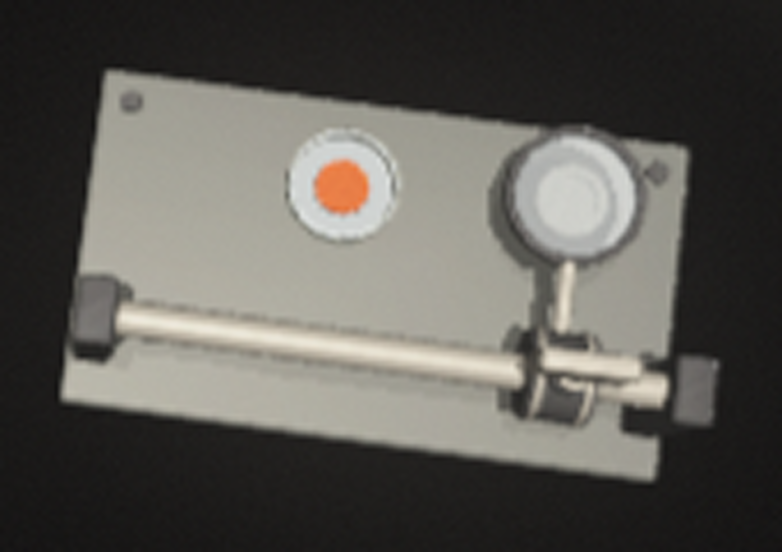

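View pics/side0c.png

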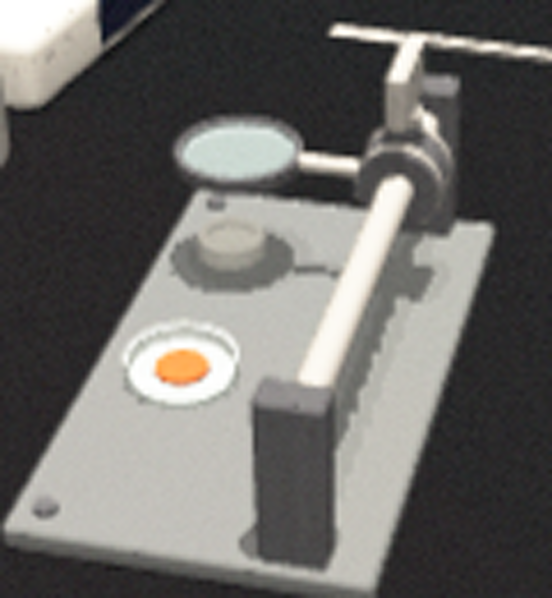

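```bash
cat > h.py <<'E'
import numpy as np,pickle
def w(c,u,v,z):
    K,R,t=c["intrinsics"],c["R"],c["t"]
    d=R.T@np.linalg.inv(K)@np.array([u,v,1.]); C=-R.T@t
    return C+d*(z-C[2])/d[2]
def p(c,X):
    x=c["intrinsics"]@(c["R"]@np.asarray(X)+c["t"]); return x[:2]/x[2]
E
python3 - <<'E'
from h import *
d=pickle.load(open("cams.pkl","rb")); T=d["top"];S=d["side"]
print(-T["R"].T@T["t"],-S["R"].T@S["t"])
f=lambda u,v,z:w(T,265+(u+.5)/4.6-.5,140+(v+.5)/4.6-.5,z).round(4)
s=lambda u,v,z:w(S,210+(u+.5)/4.6-.5,120+(v+.5)/4.6-.5,z).round(4)
print("lens",f(573,198,.075),s(238,152,.075))
print("dish",f(342,186,.018),s(182,366,.018))
a,b=f(120,320,.075),f(666,388,.075);print("rod",a,b,np.arctan2(*(a-b)[[0,1]]))
print("wing ends",f(541,358,.136),f(641,368,.136))
print("plate",f(106,70,.012),f(689,148,.012),f(656,480,.012),f(62,402,.012))
print("wing near top",s(402,68,.136),s(416,38,.136))
for n,X in(("t",T),("s",S)): print(p(X,[.5,-.1,.122]))
E
```

```text
[ 0.45843921 -0.04365984  0.92148179] [0.46881468 0.53203084 0.54368153]
lens [ 0.6144 -0.2628  0.075 ] [ 0.6169 -0.2639  0.075 ]
dish [ 0.629  -0.1696  0.018 ] [ 0.6293 -0.1675  0.018 ]
rod [ 0.5578 -0.0652  0.075 ] [ 0.5316 -0.3019  0.075 ] 0.11023987828136261
wing ends [ 0.5377 -0.2332  0.136 ] [ 0.5342 -0.2734  0.136 ]
plate [ 0.6842 -0.0588  0.012 ] [ 0.6507 -0.3342  0.012 ] [ 0.4942 -0.3156  0.012 ] [ 0.5265 -0.0403  0.012 ]
wing near top [ 0.5371 -0.2408  0.136 ] [ 0.5335 -0.2703  0.136 ]
[309.6073685  237.18338629]
[310.10475517 179.36672757]
```

```bash
cat >> h.py <<'E'
from scipy.spatial.transform import Rotation as Ro
def rot(q): return Ro.from_quat([q[1],q[2],q[3],q[0]])
def des(jaw):  # tool x down, tool y along world angle jaw
    x=np.array([0,0,-1.]); y=np.array([np.cos(jaw),np.sin(jaw),0]); return Ro.from_matrix(np.c_[x,y,np.cross(x,y)])
def rel(o,pos,jaw):
    R0=rot(o["eef_rot"]); return (R0.inv()*des(jaw)).as_rotvec().round(3), (R0.inv().apply(np.array(pos)-o["eef_pos"])*1000).round(1)
E
python3 - <<'E'
from h import *
from bench import ctrl
o=ctrl.get_obs(); print(rot(o["eef_rot"]).as_matrix().round(3))
a=-0.118
for j in (a,a+np.pi): print(j,rel(o,[.5362,-.2538,.23],j))
E
```

```text
[[-0.001  0.258  0.966]
 [-0.001  0.966 -0.258]
 [-1.    -0.001 -0.   ]]
-0.118 (array([1.428e+00, 1.000e-03, 1.000e-03]), array([   1.3, -681.5,  583.6]))
3.0235926535897932 (array([-1.714e+00, -1.000e-03,  1.000e-03]), array([   1.3, -681.5,  583.6]))
```

Call:
servo_tool --pt "0.1 0 0 0 -43 36 1" --pt "0.2 0 0 0 -86 73 1" --pt "0.3 0 0 0 -129 109 1" --pt "0.4 0 0 0 -172 146 1" --pt "0.5 0 0 0 -215 182 1" --pt "0.6 0 0 0 -258 219 1" --pt "0.7 0 0 0 -301 255 1" --pt "0.8 0 0 0 -344 292 1"

```text
time_s: 1.15
eef_pos: [0.3418, 0.1459, 0.2311]
eef_rot: [0.61, 0.358, 0.609, -0.359]
wrist_force: [1.0, 0.5, -0.6]
opening: 1.001
```

```bash
python3 - <<'E'
from h import *
from bench import ctrl
o=ctrl.get_obs(); print(o["q"].round(3)); print(rel(o,[.5362,-.2538,.2],-.118))
E
```

```text
[ 8.200e-02 -3.180e-01  2.076e+00 -1.000e-03  1.384e+00 -4.250e-01]
(array([ 0.625,  0.001, -0.   ]), array([ 31.5, -24.1, 443.8]))
```

Call:
servo_tool --pt "0.08 0 0 4 -3 55 1" --pt "0.16 0 0 8 -6 110 1" --pt "0.24 0 0 12 -9 165 1" --pt "0.32 0 0 16 -12 221 1" --pt "0.4 0 0 20 -15 277 1" --pt "0.48 0 0 24 -18 333 1" --pt "0.55 0 0 28 -21 388 1" --pt "0.625 0 0 31 -24 444 1"

```text
time_s: 2.15
eef_pos: [0.5368, -0.2556, 0.1999]
eef_rot: [-0.469, -0.529, -0.469, 0.529]
wrist_force: [1.0, -0.0, 0.6]
opening: 1.001
```

```bash
python3 - <<'E'
from h import *
from bench import ctrl
import cv2
o=ctrl.get_obs(); print(o["eef_pos"],rel(o,[.5362,-.2538,.107],-.118))
c=ctrl.camera("wrist"); cv2.imwrite("pics/w1.png",c["pixels"]); pickle.dump((o,c),open("w1.pkl","wb"))
M=c["tool_from_camera"];R0=rot(o["eef_rot"])
for X in ([.5362,-.2538,.136],[.5362+.115*.021,-.2538+.021*.993,.136],[.5362-.115*.021,-.2538-.021*.993,.136]):
    q=np.linalg.inv(M)@np.r_[R0.inv().apply(np.array(X)-o["eef_pos"]),1]; u=c["intrinsics"]@q[:3]; print((u[:2]/u[2]).round(1))
E
```

```text
[ 0.53681712 -0.25557273  0.19993262] (array([-0.003,  0.   ,  0.   ]), array([92.9, -0.8, -1.7]))
[277.  216.1]
[276.8 186.8]
[277.1 243.7]
```

View pics/w1.png

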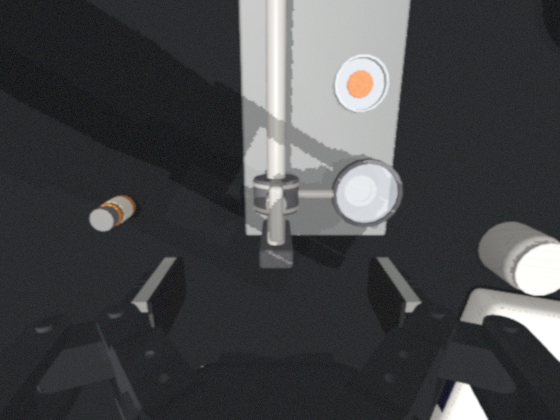

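```bash
python3 - <<'E'
import cv2
a=cv2.imread("pics/w1.png")[150:280,220:350]; cv2.imwrite("pics/w1c.png",cv2.resize(a,None,fx=4.5,fy=4.5,interpolation=cv2.INTER_CUBIC))
E
```

```text
(no output)
```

View pics/w1c.png

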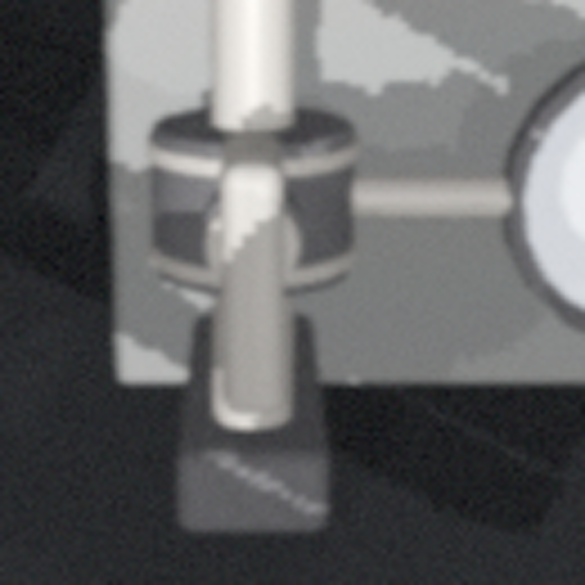

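Call:
servo_tool --pt "0 0 0 20 -0.5 -1.5 1" --pt "0 0 0 40 -0.5 -1.5 1" --pt "0 0 0 60 -0.5 -1.5 1" --pt "0 0 0 80 -0.5 -1.5 1" --pt "0 0 0 92 -0.5 -1.5 1" --pt "0 0 0 93 -0.5 -1.5 1" --pt "0 0 0 93 -0.5 -1.5 -1" --pt "0 0 0 93 -0.5 -1.5 -1"

```text
time_s: 3.2
eef_pos: [0.5389, -0.2611, 0.107]
eef_rot: [-0.469, -0.53, -0.465, 0.531]
wrist_force: [-0.2, 0.2, 0.3]
opening: 0.605
```

Call:
servo_tool --pt "0 0 0 0 0 0 -1" --pt "0 0 0 0 0 0 -1" --pt "0 0 0 0 0 0 -1" --pt "0 0 0 0 0 0 -1" --pt "0 0 0 0 0 0 -1" --pt "0 0 0 0 0 0 -1" --pt "0 0 0 0 0 0 -1" --pt "0 0 0 0 0 0 -1"

```text
time_s: 4.2
eef_pos: [0.5364, -0.261, 0.1076]
eef_rot: [-0.468, -0.529, -0.467, 0.532]
wrist_force: [-13.0, 1.6, 12.1]
opening: 0.109
```

```bash
python3 - <<'E'
from h import *
from bench import ctrl
import cv2
o=ctrl.get_obs(); print(o["eef_pos"],o["wrist_force"],o["torque"],o["opening"],rel(o,[.5362,-.2538,.107],-.118))
a=ctrl.camera("side")["pixels"][100:250,200:350]; cv2.imwrite("pics/s2.png",cv2.resize(a,None,fx=3.9,fy=3.9,interpolation=cv2.INTER_CUBIC))
E
```

```text
[ 0.53637518 -0.26100383  0.10764935] [-13.04769465   1.62931455  12.13185325] [0.28796278 2.08484083 0.27576506] 0.10882133728780487 (array([-0.008,  0.005,  0.003]), array([ 0.6, -1.1, -7.1]))
```

View pics/s2.png

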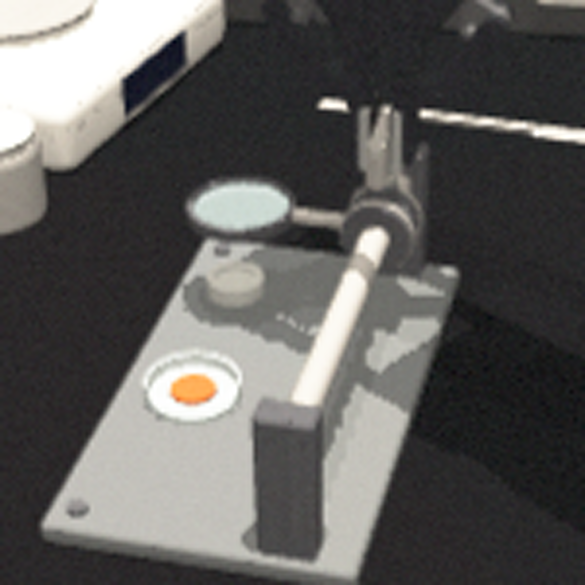

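Call:
servo_tool --pt "0 0 0 0 0 0 0" --pt "0 0 0 0 0 0 0" --pt "0 0 0 0 0 -3 0" --pt "0 0 0 0 0 -5 0" --pt "0 0 0 0 0 -7 0" --pt "0 0 0 0 0 -7 0" --pt "0 0 0 0 0 -7 0" --pt "0 0 0 0 0 -7 0"

```text
time_s: 5.25
eef_pos: [0.5372, -0.2541, 0.1076]
eef_rot: [-0.468, -0.529, -0.467, 0.532]
wrist_force: [-0.2, 0.0, -0.1]
opening: 0.495
```

```bash
python3 - <<'E'
from h import *
from bench import ctrl
o=ctrl.get_obs(); print(o["eef_pos"],o["dq"].round(3),o["wrist_force"],o["torque"],o["opening"],rel(o,[.5362,-.2538,.107],-.118))
E
```

```text
[ 0.53723273 -0.25411467  0.10760927] [-0.001  0.001  0.     0.001 -0.002 -0.   ] [-0.18258716  0.01488278 -0.13061397] [-0.05242237  0.00631401  0.01449852] 0.4952618786686151 (array([-0.008,  0.005,  0.003]), array([ 0.6, -1.1, -0.2]))
```

Call:
servo_tool --pt "-0.008 0.005 0.003 0 -0.5 0 0" --pt "-0.008 0.005 0.003 0 -0.5 0 -1" --pt "-0.008 0.005 0.003 0 -0.5 0 -1" --pt "-0.008 0.005 0.003 0 -0.5 0 -1" --pt "-0.008 0.005 0.003 0 -0.5 0 -1" --pt "-0.008 0.005 0.003 0 -0.5 0 -1" --pt "-0.008 0.005 0.003 0 -0.5 0 -1" --pt "-0.008 0.005 0.003 0 -0.5 0 -1"

```text
time_s: 6.25
eef_pos: [0.5368, -0.2542, 0.1078]
eef_rot: [0.47, 0.529, 0.469, -0.529]
wrist_force: [-1.4, 0.0, 3.0]
opening: 0.106
```

```bash
python3 - <<'E'
from h import *
from bench import ctrl
o=ctrl.get_obs(); print(o["eef_pos"],o["dq"].round(3),o["wrist_force"],o["torque"],o["opening"],rel(o,[.5362,-.2538,.107],-.118))
E
```

```text
[ 0.53678965 -0.25415359  0.10775374] [ 0.001  0.    -0.002  0.001 -0.    -0.   ] [-1.37536135  0.03029719  3.02256865] [-0.04399874  0.21772665 -0.02023704] 0.10562319078072255 (array([-0.   ,  0.   , -0.001]), array([ 0.8, -0.6, -0.3]))
```

Call:
servo_tool --pt "-0.1 0 0 0 0 0 -1" --pt "-0.2 0 0 0 0 0 -1" --pt "-0.3 0 0 0 0 0 -1" --pt "-0.4 0 0 0 0 0 -1" --pt "-0.5 0 0 0 0 0 -1" --pt "-0.6 0 0 0 0 0 -1" --pt "-0.7 0 0 0 0 0 -1" --pt "-0.75 0 0 0 0 0 -1"

```text
time_s: 7.25
eef_pos: [0.5373, -0.254, 0.1076]
eef_rot: [0.631, 0.32, 0.63, -0.319]
wrist_force: [2.3, -0.2, 0.5]
opening: 0.103
```

```bash
python3 - <<'E'
from h import *
from bench import ctrl
import cv2
o=ctrl.get_obs(); print(o["eef_pos"],o["q"].round(2),o["wrist_force"],o["torque"],o["opening"],rel(o,[.5362,-.2538,.107],-.118+np.pi/2))
c=ctrl.camera("side");a=c["pixels"][100:250,200:350]; cv2.imwrite("pics/s3.png",cv2.resize(a,None,fx=3.9,fy=3.9,interpolation=cv2.INTER_CUBIC))
E
```

```text
[ 0.53725248 -0.25401298  0.10762018] [-0.64  0.36  1.65  0.    1.13 -1.28] [ 2.25212636 -0.22444263  0.49965373] [ 0.04039166 -0.19190571 -0.09952639] 0.10346645249654828 (array([-0.819,  0.001, -0.001]), array([ 0.6, -0.7, -0.8]))
```

View pics/s3.png

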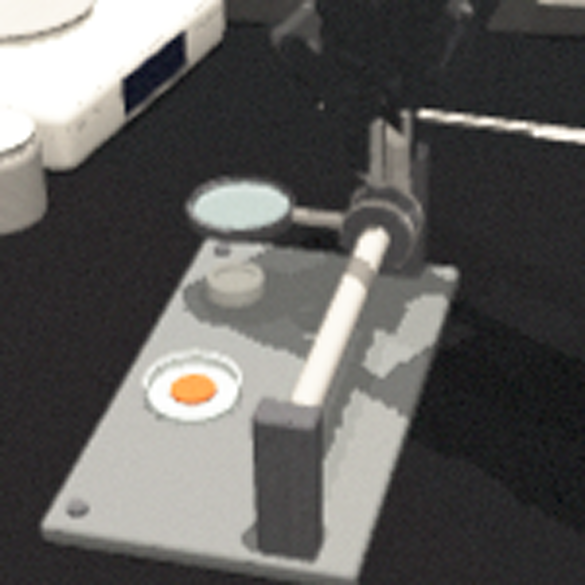

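Call:
servo_tool --pt "-0.1 0 0 0 0 0 -1" --pt "-0.2 0 0 0 0 0 -1" --pt "-0.3 0 0 0 0 0 -1" --pt "-0.4 0 0 0 0 0 -1" --pt "-0.5 0 0 0 0 0 -1" --pt "-0.6 0 0 0 0 0 -1" --pt "-0.7 0 0 0 0 0 -1" --pt "-0.79 0 0 0 0 0 -1"

```text
time_s: 8.3
eef_pos: [0.5376, -0.2537, 0.1076]
eef_rot: [0.706, 0.051, 0.704, -0.051]
wrist_force: [1.3, 0.8, 1.5]
opening: 0.104
```

Call:
servo_tool --pt "0 0 0 0 0 0 -1" --pt "0 0 0 0 0 0 -1" --pt "0 0 0 0 0 0 -1" --pt "0 0 0 0 0 0 -1" --pt "0 0 0 0 0 0 -1" --pt "0 0 0 0 0 0 -1" --pt "0 0 0 0 0 0 -1" --pt "0 0 0 0 0 0 -1"

```text
time_s: 9.3
eef_pos: [0.5376, -0.2537, 0.1076]
eef_rot: [0.706, 0.051, 0.704, -0.051]
wrist_force: [0.4, 0.5, 1.3]
opening: 0.105
```

```bash
python3 - <<'E'
from h import *
from bench import ctrl
import cv2
o=ctrl.get_obs(); print(o["eef_pos"],o["q"].round(2),o["wrist_force"],o["torque"],o["opening"],rel(o,[.5362,-.2538,.107],-.118+np.pi/2))
print(rel(o,np.r_[o["eef_pos"][:2]+.0955*np.array([.1177,.993]),o["eef_pos"][2]],-.118+np.pi/2))
c=ctrl.camera("top");pickle.dump(c,open("t4.pkl","wb"));a=c["pixels"][140:260,265:435]; cv2.imwrite("pics/t4.png",cv2.resize(a,None,fx=4.6,fy=4.6,interpolation=cv2.INTER_CUBIC))
E
```

```text
[ 0.53760195 -0.25368824  0.10759952] [-0.64  0.36  1.65  0.    1.13 -2.07] [0.39356857 0.47588118 1.31598508] [ 0.06856767  0.00709286 -0.05735887] 0.10508357839326568 (array([-0.026,  0.002, -0.001]), array([ 0.6, -0.3, -1.4]))
(array([-0.026,  0.002, -0.001]), array([ 0.1, 95.5, -2.5]))
```

View pics/t4.png

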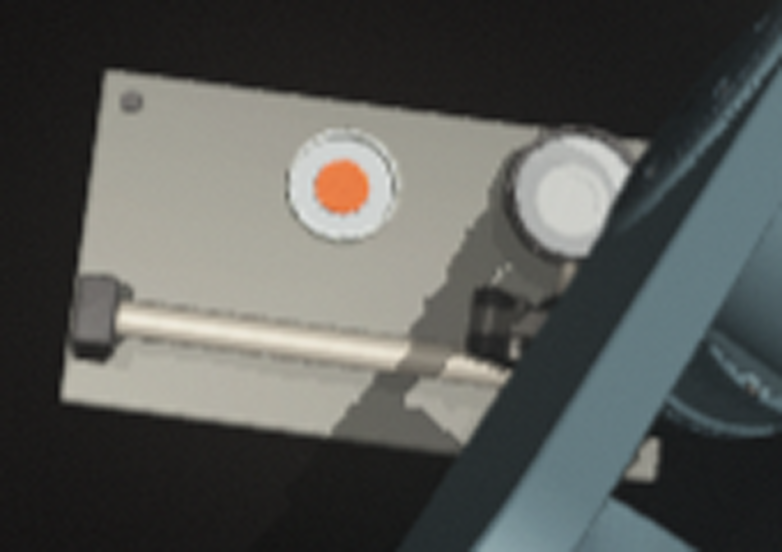

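Call:
servo_tool --pt "0 0 0 0 4 0 -1" --pt "0 0 0 0 10 0 -1" --pt "0 0 0 0 18 -0.5 -1" --pt "0 0 0 0 26 -0.5 -1" --pt "0 0 0 0 34 -1 -1" --pt "0 0 0 0 42 -1 -1" --pt "0 0 0 0 48 -1.2 -1" --pt "0 0 0 0 50 -1.3 -1"

```text
time_s: 10.35
eef_pos: [0.5436, -0.2035, 0.1076]
eef_rot: [0.706, 0.051, 0.704, -0.05]
wrist_force: [1.4, -2.2, -0.5]
opening: 0.108
```

```bash
python3 - <<'E'
from h import *
from bench import ctrl
import cv2
o=ctrl.get_obs(); print(o["eef_pos"],o["wrist_force"],o["torque"],o["opening"])
r=np.array([.1177,.993]);g=np.array([.53760195,-.25368824])+.0955*r
print(rel(o,np.r_[g,.1076],-.118+np.pi/2))
c=ctrl.camera("side");a=c["pixels"][100:250,200:350]; cv2.imwrite("pics/s5.png",cv2.resize(a,None,fx=3.9,fy=3.9,interpolation=cv2.INTER_CUBIC))
E
```

```text
[ 0.54362365 -0.20351512  0.10759187] [ 1.39557274 -2.15416038 -0.54416958] [-0.27350762 -0.16710923 -0.00762219] 0.10794534902517941
(array([-0.025,  0.002, -0.001]), array([ 0. , 44.9, -1.2]))
```

View pics/s5.png

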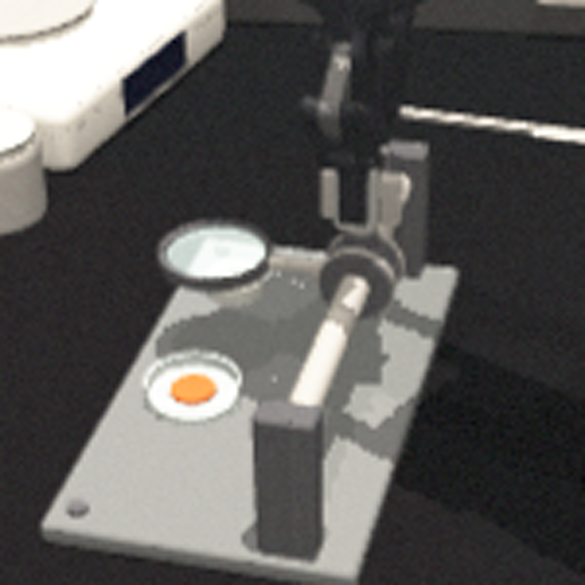

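The collar has moved (lens now around crop (217,253)), and the wing stands across the rod with its ends visible on both sides of the finger. I'll carry on to the dish.

Call:
servo_tool --pt "0 0 0 0 6 0 -1" --pt "0 0 0 0 14 -0.5 -1" --pt "0 0 0 0 22 -0.5 -1" --pt "0 0 0 0 30 -0.8 -1" --pt "0 0 0 0 37 -1 -1" --pt "0 0 0 0 42 -1 -1" --pt "0 0 0 0 45 -1.2 -1" --pt "0 0 0 0 45 -1.2 -1"

```text
time_s: 11.4
eef_pos: [0.5491, -0.1582, 0.1076]
eef_rot: [0.706, 0.051, 0.704, -0.05]
wrist_force: [3.5, -0.8, -3.1]
opening: 0.109
```

```bash
python3 - <<'E'
from h import *
from bench import ctrl
import cv2
o=ctrl.get_obs(); print(o["eef_pos"],o["wrist_force"],o["torque"],o["opening"])
c=ctrl.camera("side");a=c["pixels"][120:250,200:330]; cv2.imwrite("pics/s6.png",cv2.resize(a,None,fx=4.6,fy=4.6,interpolation=cv2.INTER_CUBIC))
c=ctrl.camera("top");a=c["pixels"][140:260,265:435]; cv2.imwrite("pics/t6.png",cv2.resize(a,None,fx=4.6,fy=4.6,interpolation=cv2.INTER_CUBIC))
E
```

```text
[ 0.54909434 -0.15819534  0.107643  ] [ 3.50812843 -0.8324085  -3.12074234] [ 0.0042628  -0.51392685 -0.02395652] 0.10926002107249669
```

View pics/s6.png

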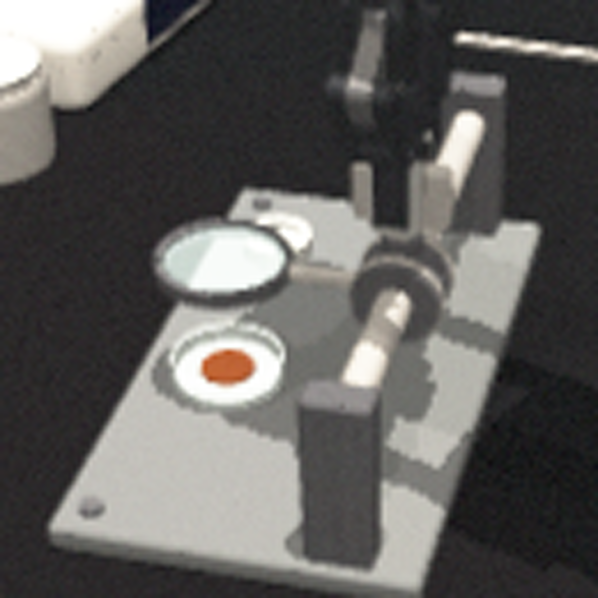

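View pics/t6.png

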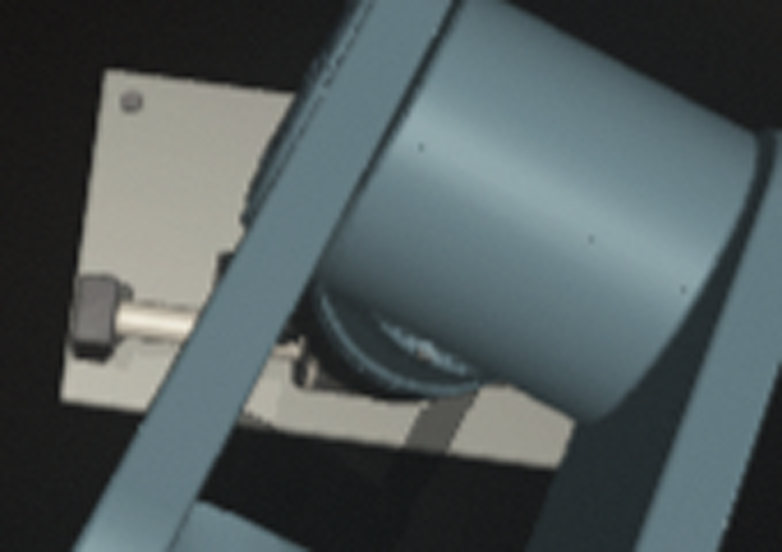

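```bash
python3 - <<'E'
from h import *
d=pickle.load(open("cams.pkl","rb"));S=d["side"]
s=lambda u,v,z:w(S,200+(u+.5)/4.6-.5,120+(v+.5)/4.6-.5,z).round(4)
print(s(223,262,.075),s(227,368,.018))
E
```

```text
[ 0.6282 -0.1671  0.075 ] [ 0.6295 -0.166   0.018 ]
```

Call:
servo_tool --pt "0 0 0 0 0 0 -0.7" --pt "0 0 0 0 0 0 -0.5" --pt "0 0 0 0 0 0 -0.3" --pt "0 0 0 0 0 0 -0.1" --pt "0 0 0 0 0 0 0" --pt "0 0 0 0 0 0 0" --pt "0 0 0 -10 0 0 0" --pt "0 0 0 -25 0 0 0"

```text
time_s: 12.5
eef_pos: [0.5488, -0.1584, 0.1333]
eef_rot: [0.706, 0.051, 0.705, -0.05]
wrist_force: [0.2, -0.4, -0.3]
opening: 0.502
```

Call:
servo_tool --pt "0 0 0 -20 0 0 0" --pt "0 0 0 -50 0 0 0" --pt "0 0 0 -100 0 0 0" --pt "0 0 0 -130 0 0 0" --pt "0 0 0 -130 0 -50 0" --pt "0 0 0 -130 0 -100 0" --pt "0 0 0 -130 0 -150 0" --pt "0 0 0 -130 0 -170 0"

```text
time_s: 13.5
eef_pos: [0.3785, -0.1338, 0.264]
eef_rot: [0.707, 0.051, 0.704, -0.051]
wrist_force: [-0.6, -1.1, 0.2]
opening: 0.499
```

```bash
python3 - <<'E'
from h import *
from bench import ctrl
import cv2
o=ctrl.get_obs(); print(o["eef_pos"],o["wrist_force"],o["opening"])
c=ctrl.camera("side");cv2.imwrite("pics/s7f.png",c["pixels"]);a=c["pixels"][120:250,200:330]; cv2.imwrite("pics/s7.png",cv2.resize(a,None,fx=4.6,fy=4.6,interpolation=cv2.INTER_CUBIC))
c=ctrl.camera("top");cv2.imwrite("pics/t7f.png",c["pixels"]);a=c["pixels"][140:260,265:435]; cv2.imwrite("pics/t7.png",cv2.resize(a,None,fx=4.6,fy=4.6,interpolation=cv2.INTER_CUBIC))
E
```

```text
[ 0.37850597 -0.13383547  0.26402147] [-0.64496799 -1.08440715  0.17947312] 0.4988827537587646
```

View pics/s7.png

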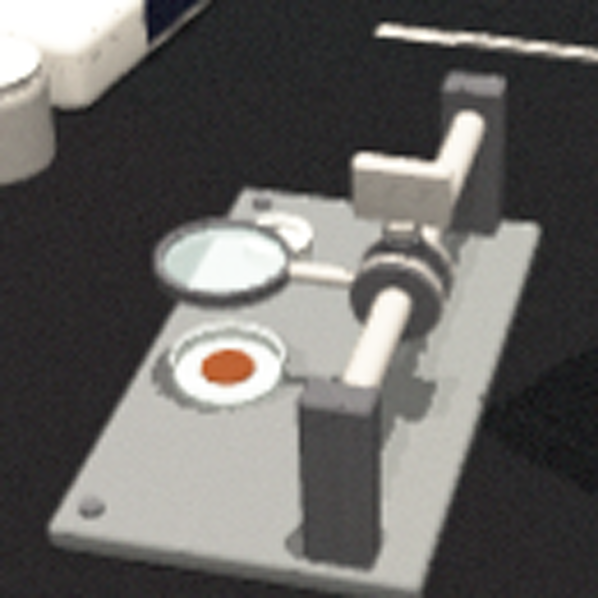

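View pics/t7f.png

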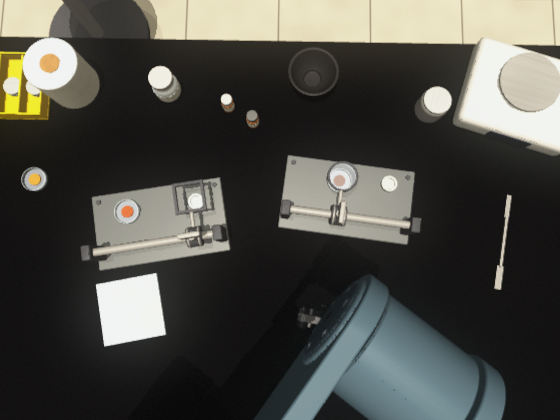

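View pics/t7.png

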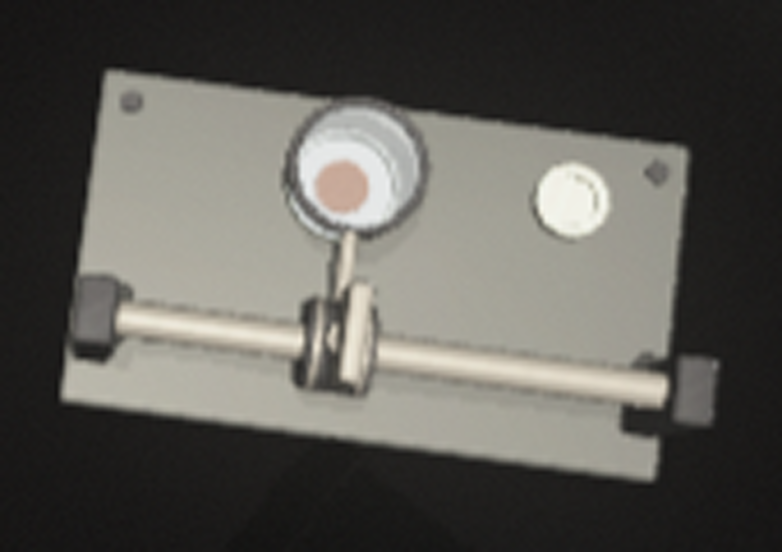

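```bash
python3 - <<'E'
from h import *
d=pickle.load(open("cams.pkl","rb")); T=d["top"]
f=lambda u,v,z:w(T,265+(u+.5)/4.6-.5,140+(v+.5)/4.6-.5,z).round(4)
a,b=f(357,168,.075),f(342,186,.018);print(a,b,a-b); a,b=f(361,286,.136),f(352,380,.136); print(a,b,np.degrees(np.arctan2(*(a-b)[[1,0]])))
from bench import ctrl
print(ctrl.get_obs()["dq"].round(3)); print(ctrl.hand_in())
E
```

```text
[ 0.6264 -0.1683  0.075 ] [ 0.629  -0.1696  0.018 ] [-0.0026  0.0013  0.057 ]
[ 0.5659 -0.1608  0.136 ] [ 0.5277 -0.1571  0.136 ] -5.532333574176004
[ 0.014  0.056 -0.052  0.009 -0.031  0.018]
the job is handed in; nothing more can be done
None
```

I loosened the lens stand's wing screw by about 88°, slid the collar about 96 mm until the lens was over the dish, let go and backed the arm away. I handed the job in at about 13.6 s of the 38 s allowed.

**Last checks, after release:**
- **Lens over dish:** the top picture puts the lens centre about 3 mm from the dish centre. The side picture, taken just before release, gave about 2 mm.
- **Wing:** it stands across the rod, at roughly 89° to it, so the screw is loose.
- **Collar while loosening:** the lens was still in its starting place in the picture taken after the screw was turned.
- **Other stand:** it looks unchanged in the top view, and the robot never came near it.
- **Gripper:** it is well clear of everything, with wrist force around 1 N. The arm was still settling slightly (under 0.06 rad/s) at hand-in.

**What did not go to plan:** the first grasp was about 7 mm off the wing's centre and pulled on the wing with about 13 N. I opened the gripper, moved it to the centre and gripped again before turning the screw.

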